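# Put the straightedge away from a crate lid

### The job

The thin aluminium straightedge lies flat on the lid of the blue crate, too thin to be gripped there. Slide it along the lid until one end sticks out well past the edge, grip that end and lift it off, then lay it flat on the floor of the wide empty compartment of the open grey tray. Set it down rather than dropping it, and leave the tape rolls, the carton and the tub where they are.

Things in the scene. Friction and masses are not known exactly. Their poses are not given: they have to be found in the camera images.
- rule: thin flat aluminium straightedge, 180 long x 36 wide x 3 mm thick, 60 g, loose, black ticks along one side of its top. Origin: centre of its underside; x along it, y across, z up. Starts wholly on the crate's lid, its x within 0.35 rad of the crate's x. It slides easily on the lid: closed fingertips pressed on it (5 to 15 N) drag and turn it
- rule_end_a (a point): middle of the straightedge's end at its -x side (90 mm from its centre), on its underside
- rule_end_b (a point): middle of the straightedge's end at its +x side (90 mm from its centre), on its underside
- crate: closed blue plastic crate, smooth flat lid, 260 (x) x 180 (y) x 90 mm high, fixed; upright sides, free space beside them. Origin: centre of its underside: lid surface at z = 90 mm, edges at x = +-130, y = +-90 mm. Its x points away from the robot (within 0.25 rad). It stands left or right of the middle, the tray on the other side
- tray: open grey tray, 260 (x) x 240 (y) x 55 mm high, fixed, walls and floor 5 mm. Origin: centre of its underside; x points away from the robot (within 0.25 rad). A 5 mm divider along x at y = +30 mm, 50 mm high, leaves a wide empty compartment (250 x 142 mm inside, y = -115 to +27, middle y = -44 mm) and a narrow one at +y with two tape rolls. Inner floor at z = 5 mm
- roll_a: roll of pale paper tape, 66 mm diameter, 48 mm high, upright in the tray's narrow compartment; loose, leave alone. Origin: centre of its underside
- roll_b: second roll of the same tape in the same compartment; loose, leave alone. Origin: centre of its underside
- carton: small closed cardboard carton, 80 x 55 x 50 mm high, on the table to the left of the work; loose, leave alone. Origin: centre of its underside
- tub: open white plastic mixing tub, 110 mm diameter, 90 mm high, on the table to the right of the work; loose, leave alone. Origin: centre of its underside
Mind the look-alikes: they are no part of the job. There is more than one size of the rule; the one meant has the size given above.

How it is judged:
By the outcome, as a careful person would: the job done as asked, in the order asked, and still so for the second after the job is handed in, with the robot touching nothing.
It also fails if it takes over 51 s, if anything falls off the work surface, if the arm or the gripper's body presses on something with over 40 N, if the wrist force passes 120 N, or if a joint passes its speed limit or range.

### The arm

A 6-joint arm with a two-finger parallel gripper is mounted at the origin on the work surface. World frame = base frame: x ahead of the robot, y to its left, z up, the work surface at z = 0. Lengths are in m, angles in rad, forces in N, time in s.
With the tool pointing down it reaches from about 0.3 to 0.775 m from the base axis. Payload 14.6 kg.
Tool frame: the origin (TCP) lies at the very end of the fingers, on their centre line; the grasp point (between the pads) lies 19 mm behind it; z points along the fingers, y is the line along which they close (so a half turn about z gives the same grasp; the last joint's range is limited). The gripper opens to 94 mm and grips with 3 to 60 N. Pads are 16 mm wide; open, the fingers measure 119 mm over their backs; the gripper's body (75 mm by 177 mm) begins 78 mm behind the grasp point.
Start: joints at [-1.241, 0.3, 1.521, -0, 1.321, -0.067], TCP at [0.213, -0.507, 0.205] pointing down, gripper open.
Joint ranges: [-3.03, 3.03], [-0.79, 2.21], [0.23, 2.52], [-1.04, 4.18], [0, 3.07], [-2.55, 2.55]. Speed limits (rad/s): [2.22, 2.22, 2.57, 3.14, 3.14, 3.14].

### API

Orientations are given as [roll, pitch, yaw] about the fixed x, y, z axes, in that order (R = Rz(yaw) Ry(pitch) Rx(roll)).
In Python, from station import ctrl, cams gives the robot as it stands. The module is installed in compiled form; this text tells all that it offers.
- The arm moves only by the tool arm_command, never from a script. Its argument "plan" is a list that holds one entry, the list of rows, each a list of 7 numbers: the shift along the tool's x, y, z in a scale on which 1.0 is 800 mm, then the turn, a rotation vector about the tool's x, y, z in normalised numbers (1 is pi rad), then the closure, from -1 (fully open) to 1 (shut). A call has 1 to 12 rows; each row is the pose to reach, as a shift and turn from the pose commanded when the call began, along the tool's axes at that moment; what a row does not reach only later rows make up. A row lasts 1/10 s, in which the tool goes at most 50 mm and 8.59 degrees, less where a joint would pass 70% of its speed; a pose out of reach is approached as far as the arm can. A shift or turn number past 1, either way, is cut back to 1. A call with a gripper value outside its range is refused whole. The fingers move at their own pace and stop on an object; "squeeze" is the grip in N (left out, the last holds). Time passes only in rows, so rows that repeat a pose let the fingers close. It gives the time, the measured TCP pose, the force, the opening and the grip force at its end, in the units of the state.
- ctrl.get_obs(): the state, without advancing time (a new reading comes with each control period).
- cams.camera(name): name is "scene" or "top" or "wrist"; returns (picture, depth): 480x640x3 uint8, blue, green, red; 480x640 float32, m along the optical axis (not along the pixel's ray), 0 where there is no reading.
- cams.camera_info(name): a dict with "fx", "fy", "cx", "cy" (pixels), "world_to_cam" (4x4, takes a point from world to camera coordinates). Camera axes: x right, y down, z forward; pixel columns grow to the right and rows downward; lengths in m; the calibration is good to about 2 mm. A picture is of the moment at which its call begins: read the wrist's pose just before it. camera_info takes no time and is no camera call; for the wrist camera it gives the pose at the moment of the call.
- ctrl.hand_in(): hands the job in; it is judged then, once.
The state is a dict: "time_s": time; "qpos": joint angles; "joint_vel": joint speeds; "tau": joint torques, N m; "ee_pos": TCP position; "eef_rot": TCP orientation; "force": force on the tool from outside, world axes, zero at the start; "moment": the same for the moment, N m; "grip_width": finger opening in m; "grip_force": force on a finger pad.
Only numpy, scipy, OpenCV 4.12 (cv2) and the standard library are available. Lean on these libraries where they do the work, as an engineer would, in place of code of your own. Each camera call takes 0.05 s, during which the arm holds its last target. There are 200 camera calls.

## Working session

There is one attempt and no reset: what is moved stays moved. The work goes in short steps, Python scripts to look and compute and a tool call to move; the robot and the scene stay as the last step left them, time stands still between calls to the robot, and variables do not carry over. Pictures are saved under pics/ and viewed, at most 10 in all, crops included, and the job is handed in when it is done.

Besides the shell and the picture viewer there is one more tool, called after ">>>" in YAML: its name, and indented under it one key for each argument. arm_command: Moves the arm, as the interface text tells. Its arguments: {"type":"object","properties":{"plan":{"type":"array"},"squeeze":{"type":"number"}},"required":["plan"]}

```bash
mkdir -p pics
cat > h.py <<'E'
import numpy as np, cv2
from scipy.spatial.transform import Rotation as R
from station import ctrl, cams
def ray(name,px,z,info=None):
    i=info or cams.camera_info(name); T=np.array(i["world_to_cam"]); Rm=T[:3,:3]; c=-Rm.T@T[:3,3]
    px=np.atleast_2d(np.array(px,float))
    d=np.c_[(px[:,0]-i["cx"])/i["fx"],(px[:,1]-i["cy"])/i["fy"],np.ones(len(px))]@Rm
    return c+d*((z-c[2])/d[:,2])[:,None]
E
python3 - <<'E'
from h import *
for n in("top","scene"):
    p,d=cams.camera(n); cv2.imwrite(f"pics/{n}0.png",p); np.save(f"{n}0.npy",d)
o=ctrl.get_obs(); print({k:np.round(v,3) for k,v in o.items()}); print(cams.camera_info("top"))
E
```

```text
{'time_s': np.float64(0.1), 'qpos': array([-1.241,  0.3  ,  1.522, -0.   ,  1.321, -0.067]), 'joint_vel': array([-0.   , -0.002, -0.001, -0.   ,  0.   , -0.   ]), 'tau': array([ 0.0000e+00, -5.3265e+01, -3.5329e+01,  7.1000e-02,  2.4000e-02,
       -0.0000e+00]), 'ee_pos': array([ 0.212, -0.507,  0.205]), 'eef_rot': array([-3.141, -0.   ,  0.397]), 'force': array([ 0.531, -0.084, -0.261]), 'moment': array([ 0.03 ,  0.035, -0.019]), 'grip_force': np.float64(0.0), 'grip_width': np.float64(0.093)}
{'fx': 559.8097579862163, 'fy': 559.8097579862163, 'cx': 320.12177203390127, 'cy': 240.88324116824512, 'world_to_cam': array([[-0.01016121, -0.99984357,  0.0144773 , -0.02136905],
       [-0.99842703,  0.00934635, -0.05528215,  0.48521107],
       [ 0.0551382 , -0.01501626, -0.99836581,  1.2741656 ],
       [ 0.        ,  0.        ,  0.        ,  1.        ]])}
```

View pics/top0.png

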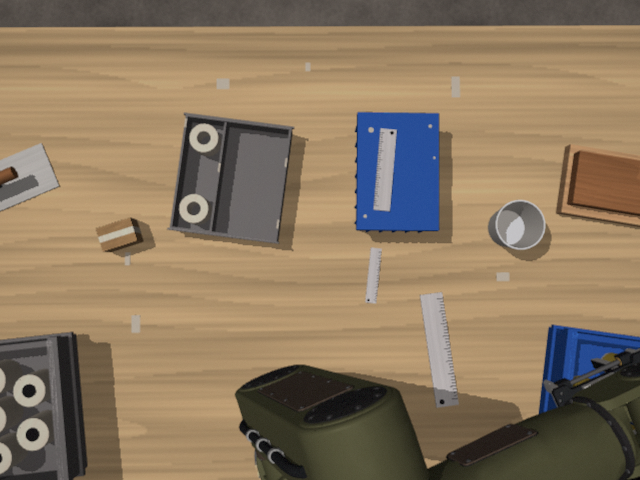

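View pics/scene0.png

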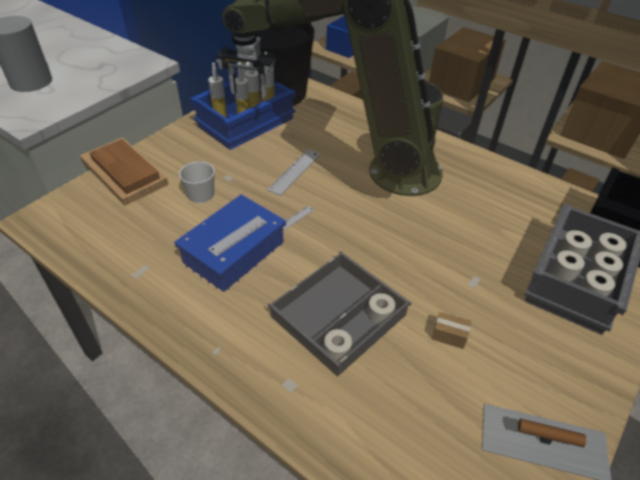

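The top view shows three rules: (385,170) on the blue crate, a shorter one at (374,276) on the table, and a longer one at (439,350) on the table. The one on the lid fits; I'll check its size. The crate is at (398,172), the tray at (232,180) with its wide compartment on the right, the carton at (120,235) and the tub at (517,226).

```bash
cat >> h.py <<'E'
def rect(name,mask,z,near,info=None):
    cs,_=cv2.findContours(mask.astype(np.uint8),cv2.RETR_EXTERNAL,cv2.CHAIN_APPROX_NONE)
    cs=[c for c in cs if cv2.contourArea(c)>60 and cv2.pointPolygonTest(cv2.convexHull(c),tuple(map(float,near)),False)>=0]
    c=max(cs,key=cv2.contourArea).reshape(-1,2)
    w=ray(name,c,z,info)[:,:2]*1000
    (cx,cy),(a,b),t=cv2.minAreaRect(w.astype(np.float32))
    if a<b:a,b,t=b,a,t+90
    t=(t+90)%180-90
    return np.round([cx,cy,a,b,t],1)
E
python3 - <<'E'
from h import *
p=cv2.imread("pics/top0.png"); d=np.load("top0.npy")
h=cv2.cvtColor(p,cv2.COLOR_BGR2HSV)
i=cams.camera_info("top"); T=i["world_to_cam"]
v,u=np.mgrid[:480,:640]
P=np.stack([(u-i["cx"])/i["fx"]*d,(v-i["cy"])/i["fy"]*d,d],-1)
W=(P-T[:3,3])@T[:3,:3]
blue=(h[...,0]>100)&(h[...,0]<130)&(h[...,1]>120)
print("lid",rect("top",blue&(W[...,2]>.08),.09,(410,170)), np.median(W[...,2][200:215,420:430]))
light=(h[...,1]<60)&(h[...,2]>110)
for n,z,q in(("rule",.093,(385,170)),("short",.003,(374,276)),("long",.003,(439,350))): print(n,rect("top",light,z,q))
# tray rim by depth
rim=(W[...,2]>.045)&(W[...,2]<.06); rim[:, :150]=0; rim[:, 310:]=0; rim[:100]=0;rim[260:]=0
print("tray",rect("top",rim,.055,(250,180)), "floor z",np.median(W[...,2][150:200,245:265]))
print("divider px", ray("top",[(224,122),(213,235)],.05)*1000)
for n,z,q in (("tub",.09,(517,226)),):print(n,ray("top",[q],z)*1000)
c=p[100:320,340:470]; cv2.imwrite("pics/crop.png",cv2.resize(c,None,fx=2.7,fy=2.7,interpolation=cv2.INTER_CUBIC))
E
```

```text
lid [ 631.9 -196.   257.9  178.2   -0.8] 0.08928325704895608
rule [ 635.8 -167.2  180.1   36.7   -5.8]
short [ 405.4 -147.9  128.4   26.7   -6.8]
long [ 233.6 -296.8  260.    53.3    7.3]
tray [627.6 172.4 266.7 249.3  -8. ] floor z 0.004170903629073099
divider px [[753.60337869 188.58387161  50.        ]
 [498.34498078 213.23414969  50.        ]]
tub [[ 509.20671249 -454.09184737   90.        ]]
```

View pics/crop.png

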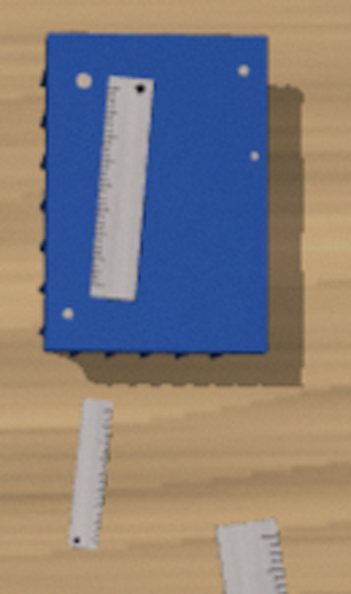

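The crop confirms it: the lid rule measures 180 x 37 mm, while the table ones are 128 x 27 and 260 x 53. I'll move above its centre with the fingers closed, tool x along the rule.

Units first: shifts go in shares of 800 mm and turns go in shares of pi rad. So 522 mm / 800 = 0.6525, -149 mm / 800 = -0.1863, 0.498 rad / 3.1416 = 0.1585.

>>> arm_command:
  plan:
    - [[0.6525,-0.1863,0.05,0,0,0.1585,1],[0.6525,-0.1863,0.05,0,0,0.1585,1],[0.6525,-0.1863,0.05,0,0,0.1585,1],[0.6525,-0.1863,0.05,0,0,0.1585,1],[0.6525,-0.1863,0.05,0,0,0.1585,1],[0.6525,-0.1863,0.05,0,0,0.1585,1],[0.6525,-0.1863,0.05,0,0,0.1585,1],[0.6525,-0.1863,0.05,0,0,0.1585,1],[0.6525,-0.1863,0.05,0,0,0.1585,1],[0.6525,-0.1863,0.05,0,0,0.1585,1],[0.6525,-0.1863,0.05,0,0,0.1585,1],[0.6525,-0.1863,0.05,0,0,0.1585,1]]
  squeeze: 20

```text
time_s: 1.3
ee_pos: [0.6388, -0.1641, 0.1638]
eef_rot: [-3.141, 0.002, -0.097]
force: [-0.4, 0.3, 0.1]
grip_width: 0.0017
grip_force: 0.0
```

Run:
```python
from h import *
p=cv2.imread("pics/top0.png"); d=np.load("top0.npy")
h=cv2.cvtColor(p,cv2.COLOR_BGR2HSV)
i=cams.camera_info("top"); T=i["world_to_cam"]
v,u=np.mgrid[:480,:640]
P=np.stack([(u-i["cx"])/i["fx"]*d,(v-i["cy"])/i["fy"]*d,d],-1)
W=(P-T[:3,3])@T[:3,:3]; z=W[...,2]
box=np.zeros(z.shape,bool); box[105:255,160:305]=1
fl=(box&(h[...,1]<60)&(z<.015)).astype(np.uint8); fl=cv2.morphologyEx(fl,cv2.MORPH_OPEN,np.ones((3,3)))
print("floor",rect("top",fl,.005,(250,180)))
dark=(box&(h[...,1]<60)).astype(np.uint8); dark=cv2.morphologyEx(dark,cv2.MORPH_OPEN,np.ones((5,5)))
print("outer",rect("top",dark,.055,(250,180)))
```

```text
floor [625.2 131.8 250.5 140.9  -7.8]
outer [626.3 172.  265.9 241.4  -7.8]
```

Converted, 70 mm / 800 = 0.0875, 68 mm / 800 = 0.085.

>>> arm_command:
  plan:
    - [[0,0,0.0375,0,0,0,1],[0,0,0.075,0,0,0,1],[0,0,0.0825,0,0,0,1],[0,0,0.085,0,0,0,1],[0,0,0.0875,0,0,0,1],[0,0,0.0875,0,0,0,1]]

```text
time_s: 1.9
ee_pos: [0.6368, -0.1684, 0.0968]
eef_rot: [3.141, -0.002, -0.101]
force: [-0.6, -0.2, -1.0]
grip_width: 0.0003
grip_force: 0.0
```

Converted, 4 mm / 800 = 0.005, 3 mm / 800 = 0.0038.

>>> arm_command:
  plan:
    - [[0,0,0.0025,0,0,0,1],[0,0,0.0038,0,0,0,1],[0,0,0.005,0,0,0,1],[0,0,0.005,0,0,0,1]]

```text
time_s: 2.3
ee_pos: [0.6369, -0.1683, 0.0933]
eef_rot: [3.141, -0.002, -0.101]
force: [-3.3, 1.7, 11.6]
grip_width: 0.0004
grip_force: 5.5
```

Converted, -40 mm / 800 = -0.05, -36 mm / 800 = -0.045.

>>> arm_command:
  plan:
    - [[-0.0063,0,0,0,0,0,1],[-0.015,0,0,0,0,0,1],[-0.025,0,0,0,0,0,1],[-0.035,0,0,0,0,0,1],[-0.045,0,0,0,0,0,1],[-0.05,0,0,0,0,0,1],[-0.05,0,0,0,0,0,1]]

```text
time_s: 3.0
ee_pos: [0.5971, -0.1643, 0.0933]
eef_rot: [3.141, -0.003, -0.101]
force: [-0.6, 0.4, 10.1]
grip_width: 0.0004
grip_force: 5.2
```

Run:
```python
from h import *
for n in("top","scene"):
    p,d=cams.camera(n); cv2.imwrite(f"pics/{n}1.png",p)
```

```text
(no output)
```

View pics/top1.png

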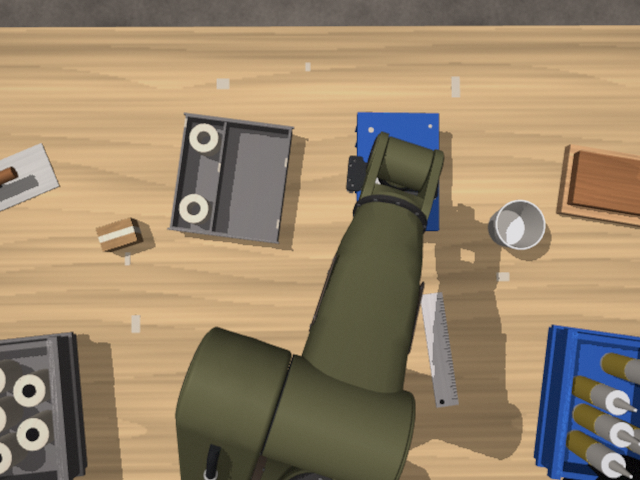

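The arm hides the lid in this view (rule not visible around (385,190)), so I'll check the wrist and scene views.

Run:
```python
from h import *
p,d=cams.camera("wrist"); cv2.imwrite("pics/w1.png",p)
s=cv2.imread("pics/scene1.png")
a=cv2.resize(p,(400,300)); b=cv2.resize(s[160:310,150:350],(400,300))
cv2.imwrite("pics/c1.png",np.hstack([a,b]))
```

```text
(no output)
```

View pics/c1.png

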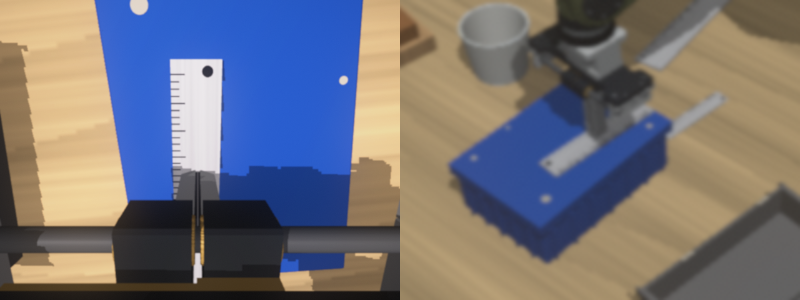

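The wrist view (left half) shows the rule's far end with corners near (170,59) and (222,59), aligned with the fingers. It is following the drag. I'll locate that end.

```bash
cat > far.py <<'E'
from h import *
import sys
p,d=cams.camera("wrist") if len(sys.argv)<2 else (cv2.imread(sys.argv[1]),0)
h=cv2.cvtColor(p,cv2.COLOR_BGR2HSV)
m=((h[...,1]<50)&(h[...,2]>150)).astype(np.uint8)
cs,_=cv2.findContours(m,cv2.RETR_EXTERNAL,cv2.CHAIN_APPROX_NONE)
c=max(cs,key=cv2.contourArea).reshape(-1,2)
w=ray("wrist",c,.093)[:,:2]*1000
r=cv2.minAreaRect(w.astype(np.float32)); b=cv2.boxPoints(r); b=b[np.argsort(-b[:,0])]
e=b[:2].mean(0); ax=np.sort([r[1][0],r[1][1]])
t=b[:2].mean(0)-b[2:].mean(0); t/=np.linalg.norm(t)
print("far end",e,"width",ax,"yaw",np.arctan2(t[1],t[0]),"near end",e-180*t,"centre",e-90*t,"px",c.min(0),c.max(0))
E
python3 far.py pics/w1.png
```

```text
far end [ 686.4868 -171.4444] width [36.49208832 91.85803986] yaw -0.100701176 near end [ 507.3987 -153.3488] centre [ 596.94275 -162.3966 ] px [272  95] [355 293]
```

The rule followed exactly. I'll drag 65 mm more, giving about 60 mm of overhang.

Converted, -65 mm / 800 = -0.0813, -60 mm / 800 = -0.075.

>>> arm_command:
  plan:
    - [[-0.0063,0,0,0,0,0,1],[-0.015,0,0,0,0,0,1],[-0.025,0,0,0,0,0,1],[-0.035,0,0,0,0,0,1],[-0.045,0,0,0,0,0,1],[-0.055,0,0,0,0,0,1],[-0.065,0,0,0,0,0,1],[-0.075,0,0,0,0,0,1],[-0.0813,0,0,0,0,0,1],[-0.0813,0,0,0,0,0,1]]

```text
time_s: 4.15
ee_pos: [0.5325, -0.1578, 0.0932]
eef_rot: [3.141, -0.003, -0.101]
force: [-2.4, -0.2, 12.0]
grip_width: 0.001
grip_force: 6.0
```

```bash
python3 far.py
```

```text
far end [ 621.8891  -164.94406] width [36.50028992 83.04647827] yaw -0.100721516 near end [ 442.80136 -146.84483] centre [ 532.3452  -155.89444] px [272  95] [355 276]
```

Converted, -70 mm / 800 = -0.0875, -45 mm / 800 = -0.0563.

>>> arm_command:
  plan:
    - [[0,0,-0.0188,0,0,0,1],[0,0,-0.05,0,0,0,0.5],[-0.0438,-0.0013,-0.0563,0,0,0,-1],[-0.0875,-0.0025,-0.0563,0,0,0,-1],[-0.0875,-0.0025,-0.0563,0,0,0,-1],[-0.0875,-0.0025,-0.0563,0,0,0,-1],[-0.0875,-0.0025,-0.0563,0,0,0,-1],[-0.0875,-0.0025,-0.0563,0,0,0,-1]]

```text
time_s: 5.0
ee_pos: [0.4632, -0.1486, 0.1364]
eef_rot: [-3.142, -0.0, -0.101]
force: [0.3, 0.0, 0.6]
grip_width: 0.0534
grip_force: 0.0
```

```bash
python3 - <<'E'
from h import *
o=ctrl.get_obs(); print(o["ee_pos"],o["grip_width"])
p,d=cams.camera("wrist"); cv2.imwrite("pics/w2.png",p)
E
python3 far.py pics/w2.png
```

```text
[ 0.4631567  -0.1485505   0.13637794] 0.05340396646536072
far end [ 602.277   -162.78845] width [ 36.55949783 149.75152588] yaw -0.10044682 near end [ 423.18427 -144.7384 ] centre [ 512.7306  -153.76343] px [283   0] [353 278]
```

View pics/w2.png

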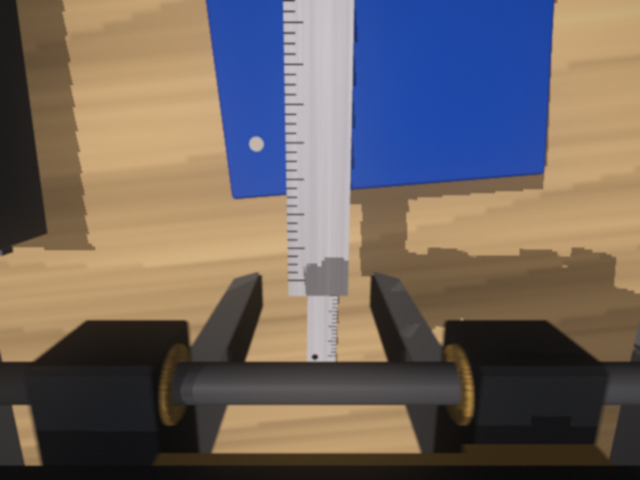

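The near end is at row 296 (columns 288–348), the crate edge at about row 190, and the fingertips at (262,275) and (370,275) straddle it. The pale strip below the end is the short table rule. I'll locate the near end, then descend.

Run:
```python
from h import *
print(ray("wrist",[(288,296),(348,296),(320,190)],.092)*1000)
```

```text
[[ 443.17850149 -128.37955883   92.        ]
 [ 439.49556391 -164.92642745   92.        ]
 [ 505.73185701 -154.21632863   92.        ]]
```

Converted, 50 mm / 800 = 0.0625, 40 mm / 800 = 0.05.

>>> arm_command:
  plan:
    - [[0,0,0.025,0,0,0,-1],[0,0,0.05,0,0,0,-1],[0,0,0.0625,0,0,0,-1],[0,0,0.0625,0,0,0,-1]]

```text
time_s: 5.45
ee_pos: [0.4621, -0.1482, 0.0853]
eef_rot: [-3.141, 0.002, -0.101]
force: [-0.2, -0.8, 0.4]
grip_width: 0.0891
grip_force: 0.0
```

Converted, -2 mm / 800 = -0.0025.

>>> arm_command:
  plan:
    - [[0,0,-0.0025,0,0,0,-0.2],[0,0,-0.0025,0,0,0,0.3],[0,0,-0.0025,0,0,0,1],[0,0,-0.0025,0,0,0,1],[0,0,-0.0025,0,0,0,1],[0,0,-0.0025,0,0,0,1],[0,0,-0.0025,0,0,0,1],[0,0,-0.0025,0,0,0,1]]
  squeeze: 40

```text
time_s: 6.25
ee_pos: [0.4625, -0.1484, 0.0885]
eef_rot: [-3.142, -0.0, -0.101]
force: [-0.1, -0.9, -0.7]
grip_width: 0.035
grip_force: 40.0
```

Converted, -80 mm / 800 = -0.1, -60 mm / 800 = -0.075.

>>> arm_command:
  plan:
    - [[0,0,-0.0038,0,0,0,1],[0,0,-0.01,0,0,0,1],[0,0,-0.02,0,0,0,1],[0,0,-0.0325,0,0,0,1],[0,0,-0.05,0,0,0,1],[0,0,-0.075,0,0,0,1],[0,0,-0.1,0,0,0,1],[0,0,-0.1,0,0,0,1],[0,0,-0.1,0,0,0,1]]

```text
time_s: 7.15
ee_pos: [0.4625, -0.1484, 0.1685]
eef_rot: [3.141, -0.001, -0.101]
force: [-0.0, 0.7, -1.0]
grip_width: 0.0345
grip_force: 40.0
```

Run:
```python
from h import *
o=ctrl.get_obs(); print(o["ee_pos"],o["eef_rot"])
i=cams.camera_info("wrist"); p,d=cams.camera("wrist"); s,_=cams.camera("scene")
T=i["world_to_cam"]
for v in range(20,290,30):
    u=318; z=d[v,u]; P=np.array([(u-i["cx"])/i["fx"]*z,(v-i["cy"])/i["fy"]*z,z]); print(v,np.round((P-T[:3,3])@T[:3,:3]*1000,1))
cv2.imwrite("pics/c2.png",np.hstack([cv2.resize(p,(400,300)),cv2.resize(s[130:310,150:390],(400,300))]))
```

```text
[ 0.46247344 -0.14843864  0.16852389] [ 3.14140643e+00 -5.95644161e-04 -1.01256847e-01]
20 [ 579.7 -160.2  172.9]
50 [ 568.5 -159.1  173.1]
80 [ 557.1 -158.   172.3]
110 [ 545.1 -156.8  172. ]
140 [ 531.9 -154.5  349.3]
170 [ 520.  -154.2  174. ]
200 [ 506.8 -152.9  174.1]
230 [ 493.3 -151.6  175.1]
260 [ 478.6 -150.1  173.4]
```

View pics/c2.png

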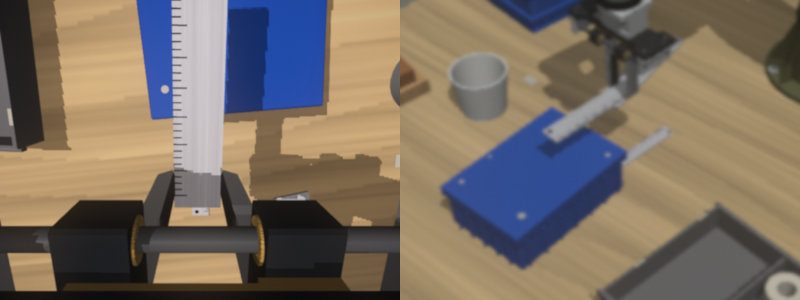

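The rule is held level: its top is at about 173 mm along its length and the scene view shows it clear of the lid. I'll carry it over the wide compartment.

Converted, -298 mm / 800 = -0.3725, -288 mm / 800 = -0.36, 0.035 rad / 3.1416 = 0.0111.

>>> arm_command:
  plan:
    - [[0.005,-0.0188,0,0,0,0,1],[0.0113,-0.0525,0,0,0,0,1],[0.02,-0.0925,0,0,0,0,1],[0.0288,-0.135,0,0,0,0,1],[0.0375,-0.1775,0,0,0,0.0032,1],[0.0463,-0.22,0,0,0,0.0064,1],[0.055,-0.2625,0,0,0,0.0095,1],[0.0638,-0.3025,0,0,0,0.0111,1],[0.0713,-0.3375,0,0,0,0.0111,1],[0.0763,-0.36,0,0,0,0.0111,1],[0.0788,-0.3725,0,0,0,0.0111,1],[0.0788,-0.3725,0,0,0,0.0111,1]]

```text
time_s: 8.45
ee_pos: [0.5552, 0.1421, 0.1679]
eef_rot: [3.141, 0.001, -0.135]
force: [0.1, -0.3, -0.4]
grip_width: 0.035
grip_force: 40.0
```

Converted, 95 mm / 800 = 0.1188, 90 mm / 800 = 0.1125.

>>> arm_command:
  plan:
    - [[0,0,0.0125,0,0,0,1],[0,0,0.0375,0,0,0,1],[0,0,0.0688,0,0,0,1],[0,0,0.0938,0,0,0,1],[0,0,0.1125,0,0,0,1],[0,0,0.1188,0,0,0,1],[0,0,0.1188,0,0,0,1],[0,0,0.1188,0,0,0,1]]

```text
time_s: 9.25
ee_pos: [0.5558, 0.1416, 0.0743]
eef_rot: [-3.141, -0.001, -0.136]
force: [0.6, 0.3, -0.6]
grip_width: 0.0347
grip_force: 40.0
```

Run:
```python
from h import *
o=ctrl.get_obs(); print(o["ee_pos"],o["eef_rot"])
i=cams.camera_info("wrist"); p,d=cams.camera("wrist")
T=i["world_to_cam"]
for v,u in [(20,318),(80,318),(170,318),(260,318),(60,220),(60,430)]:
    z=d[v,u]; P=np.array([(u-i["cx"])/i["fx"]*z,(v-i["cy"])/i["fy"]*z,z]); print(v,np.round((P-T[:3,3])@T[:3,:3]*1000,1))
cv2.imwrite("pics/w3.png",p)
```

```text
[0.55575094 0.14157422 0.07429084] [-3.14117586e+00 -1.20548545e-03 -1.36431238e-01]
20 [672.6 125.6  78.2]
80 [624.7 132.9 255.1]
170 [612.9 133.7  78.8]
260 [571.8 139.3  79.3]
60 [678.8 182.4   6.4]
60 [662.2  60.4   6.1]
```

View pics/w3.png

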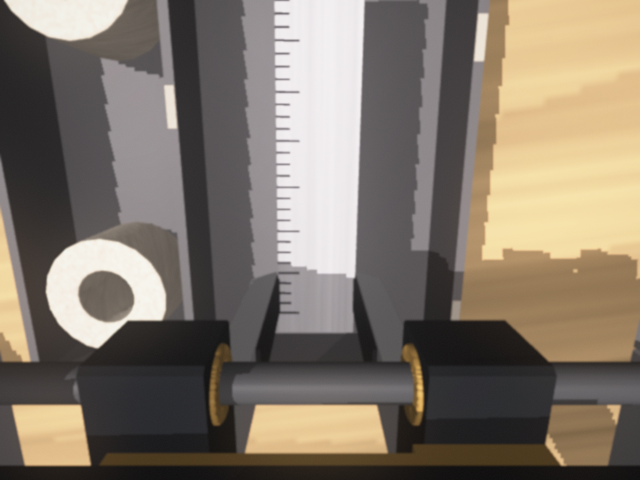

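The rule is centred in the wide compartment, between the divider (column ~190) and the right wall (column ~455), and level. I'll lower it.

Converted, 65 mm / 800 = 0.0813, 63 mm / 800 = 0.0788.

>>> arm_command:
  plan:
    - [[0,0,0.0125,0,0,0,1],[0,0,0.035,0,0,0,1],[0,0,0.0563,0,0,0,1],[0,0,0.0713,0,0,0,1],[0,0,0.0788,0,0,0,1],[0,0,0.0813,0,0,0,1],[0,0,0.0813,0,0,0,1],[0,0,0.0813,0,0,0,1]]

```text
time_s: 10.1
ee_pos: [0.5557, 0.1418, 0.0091]
eef_rot: [-3.141, -0.001, -0.136]
force: [0.6, -0.1, -1.2]
grip_width: 0.0345
grip_force: 40.0
```

Converted, 2.5 mm / 800 = 0.0031, 2 mm / 800 = 0.0025.

>>> arm_command:
  plan:
    - [[0,0,0.0013,0,0,0,1],[0,0,0.0025,0,0,0,1],[0,0,0.0031,0,0,0,1],[0,0,0.0031,0,0,0,1]]

```text
time_s: 10.5
ee_pos: [0.5553, 0.1417, 0.0059]
eef_rot: [3.142, 0.0, -0.136]
force: [0.7, 0.8, -0.5]
grip_width: 0.0349
grip_force: 40.0
```

Converted, 1.5 mm / 800 = 0.0019, 1 mm / 800 = 0.0013.

>>> arm_command:
  plan:
    - [[0,0,0.0006,0,0,0,1],[0,0,0.0013,0,0,0,1],[0,0,0.0019,0,0,0,1],[0,0,0.0019,0,0,0,1]]

```text
time_s: 10.9
ee_pos: [0.5554, 0.1417, 0.0052]
eef_rot: [-3.142, -0.0, -0.136]
force: [-5.2, -0.5, 9.6]
grip_width: 0.0347
grip_force: 45.2
```

Floor contact. I'll ease the grip, open slightly, check, then rise.

>>> arm_command:
  plan:
    - [[0,0,0,0,0,0,1],[0,0,0,0,0,0,1],[0,0,0,0,0,0,0.2],[0,0,0,0,0,0,0.1],[0,0,0,0,0,0,0],[0,0,0,0,0,0,-0.2],[0,0,0,0,0,0,-0.25],[0,0,0,0,0,0,-0.25]]
  squeeze: 3

```text
time_s: 11.7
ee_pos: [0.5556, 0.1418, 0.0053]
eef_rot: [-3.141, -0.001, -0.136]
force: [-3.2, -0.5, 8.9]
grip_width: 0.0359
grip_force: 4.4
```

Converted, -180 mm / 800 = -0.225, -140 mm / 800 = -0.175.

>>> arm_command:
  plan:
    - [[0,0,-0.0063,0,0,0,-0.25],[0,0,-0.0188,0,0,0,-0.25],[0,0,-0.0438,0,0,0,-0.25],[0,0,-0.0813,0,0,0,-0.25],[0,0,-0.125,0,0,0,-0.25],[0,0,-0.175,0,0,0,-0.25],[0,0,-0.225,0,0,0,-0.25],[0,0,-0.225,0,0,0,-0.25]]

```text
time_s: 12.5
ee_pos: [0.5572, 0.1421, 0.1909]
eef_rot: [-3.139, -0.009, -0.136]
force: [-0.2, 0.5, -0.4]
grip_width: 0.0589
grip_force: 0.0
```

Converted, 380 mm / 800 = 0.475, 340 mm / 800 = 0.425.

>>> arm_command:
  plan:
    - [[-0.0375,0.0375,0,0,0,0,-0.25],[-0.075,0.0875,0,0,0,0,-0.25],[-0.1125,0.1438,0,0,0,0,-0.25],[-0.1375,0.2063,0,0,0,0,-0.25],[-0.1625,0.2625,0,0,0,0,-0.25],[-0.1875,0.325,0,0,0,0,-0.25],[-0.2125,0.375,0,0,0,0,-0.25],[-0.2375,0.425,0,0,0,0,-0.25],[-0.25,0.475,0,0,0,0,-0.25],[-0.25,0.475,0,0,0,0,-0.25],[-0.25,0.475,0,0,0,0,-0.25],[-0.25,0.475,0,0,0,0,-0.25]]

```text
time_s: 13.7
ee_pos: [0.3059, -0.2069, 0.1844]
eef_rot: [-3.141, 0.0, -0.135]
force: [0.0, 0.4, 0.3]
grip_width: 0.0585
grip_force: 0.0
```

Run:
```python
from h import *
p,d=cams.camera("top"); cv2.imwrite("pics/top4.png",p)
h=cv2.cvtColor(p,cv2.COLOR_BGR2HSV); light=(h[...,1]<60)&(h[...,2]>140)
print(rect("top",light,.008,(250,180)))
i=cams.camera_info("top");T=i["world_to_cam"];v,u=np.mgrid[:480,:640]
W=(np.stack([(u-i["cx"])/i["fx"]*d,(v-i["cy"])/i["fy"]*d,d],-1)-T[:3,3])@T[:3,:3]
for q in((152,252),(180,250),(208,246),(180,225),(180,275)): print(q,W[q][2])
```

```text
[624.9 131.2 180.7  36.8  -8.2]
(152, 252) 0.0026608821332697167
(180, 250) 0.005694762860186206
(208, 246) 0.009706948784672313
(180, 225) -0.00019936675259848175
(180, 275) 0.0045767844588936015
```

View pics/top4.png

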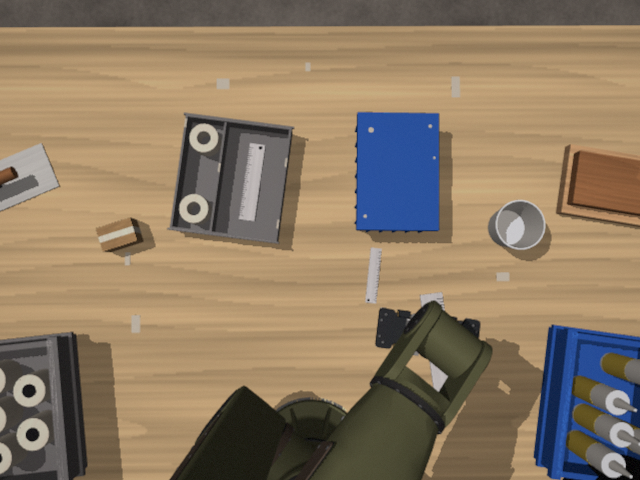

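The rule lies flat in the wide compartment at (250,182), centred at (625,131) mm and aligned with the tray. The tape rolls (203,137)/(193,208), carton and tub are unmoved, and the arm is clear. Handing in.

```bash
python3 -c "
from station import ctrl
print(ctrl.hand_in())"
```

```text
the job is handed in; nothing more can be done
None
```

The 180 mm rule was slid out past the crate's edge, gripped, lifted off and laid flat in the tray's wide compartment, then handed in at about 14 s. The fingers were still lightly closed when I began to rise, so it may have dropped a millimetre or two, but it lay where I placed it afterwards.

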